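Ready the drilling jig and hold the lever casting over it

TASK

The support jack that has fallen over on the plywood drilling jig has to stand upright again on its square foot, in the middle of the lane, midway between the locating post and the jack that is still standing; let go of it there. Then lift the offset lever casting by gripping its slim arm at the balance point (close to the heavy hub), and hold it level above the jig, a few centimetres clear of everything: hub bore straight above the locating post, small end boss above the standing jack. Finish while holding it still there, without setting it down; leave the standing jack and the tin, sanding block and brush alone.

Things in the scene. Friction and masses are not known exactly. Their poses are not given: they have to be found in the camera images.
- jig: Fixed plywood board lying flat on the bench, 150 mm wide (its x) by 370 mm long (its y), 12 mm thick, with a dark wooden fence 12 mm wide and 10 mm high (top 22 mm above the bench) along each long edge; the lane between the fences is 126 mm clear and runs along the board's y. Origin: centre of the underside, z up. The locating post stands at one end of the lane and the standing jack at the other, about 135 mm from the middle; which end is which changes.
- jig_mid (a point): Middle of the lane on the board's top surface (12 mm above the bench), halfway between post and standing jack; axes as the board's. The fallen jack is to stand here.
- post: Fixed round steel locating post on the lane's centre line near one end: 48 mm flange 10 mm high, 36 mm shank, shoulder 50 mm above the board, then a 17 mm spigot up to 58 mm. Origin: centre of its underside on the board's top, z up.
- jack_standing: Loose support jack standing upright near the other end of the lane: square aluminium body 36 x 36 x 46 mm, on top a dark 16 mm screw and a round steel pad 26 mm across whose top is 60 mm above the foot. 0.22 kg. Origin: centre of the square foot, z from foot to pad.
- jack_fallen: The same kind of jack (body 36 x 36 x 46 mm, pad top 60 mm from the foot, about 0.22 kg), lying on one flat side on the board, roughly along the lane, its pad towards the board's +y end. Origin: centre of the square foot; z runs from foot to pad (horizontal at the start, must end up vertical, pad on top). Any of its flat sides may be gripped, 36 mm wide.
- lever: Loose grey cast lever, about 0.6 kg (may be a fifth more or less), lying flat on the bench to the robot's right: bored hub 64 mm across and 48 mm high with a 24 mm bore, a straight arm 20 mm wide and 20 mm thick (8 to 28 mm above the underside), and at the far end a boss 28 mm across and 32 mm high. Origin: hub axis, level with the underside of hub and boss; x runs along the arm to the boss, z up. Overall 316 mm long.
- lever_balance (a point): Balance point (centre of mass along the arm) of the lever: on the arm, 61 mm from the hub axis, at mid thickness (18 mm above the underside); axes as the lever's. Grip across the arm here.
- lever_tip (a point): Centre of the small end boss at its underside, 270 mm from the hub axis; axes as the lever's.
- tin: Bystander: open steel tin, 72 mm across, 85 mm high. Origin: centre of its underside.
- sanding_block: Bystander: cork sanding block 110 x 60 x 36 mm, between robot and jig. Origin: centre of its underside.
- brush: Bystander: brush about 200 mm long lying flat between robot and jig. Origin: on its underside.
Things that resemble listed ones, but are neither listed nor needed, are in the scene too. What is shaped like the jack_fallen but red or turquoise is not meant.

How it is judged:
On the way, in this order (a step that is already met when the one before it is completed fails the run):
1. the fallen jack stands upright on its foot, midway between post and standing jack, and is let go (angle between jack_fallen's own z axis and vertical below 0.1 rad and y of jack_fallen in the frame of jig_mid between -0.025 and 0.025 m and x of jack_fallen in the frame of jig_mid between -0.02 and 0.02 m and z of jack_fallen in the frame of jig_mid between -0.004 and 0.004 m and contact force between the fingers and jack_fallen below 0.1 N and linear speed of jack_fallen below 0.02 m/s), for 0.3 s.
2. the lever is lifted off the bench, gripped on the arm at its balance point (x of the grasp point in the frame of lever between 0.0412 and 0.0812 m and contact force between the fingers and lever above 2 N and height (world z) of lever_balance above 0.05 m and contact force between lever and table below 0.05 N), for 0.2 s.
At the end, for the whole second after the job is handed in: Both jacks upright (0.1 rad), the raised one free, within 25 mm along / 20 mm across of mid-lane, the other moved < 20 mm; lever held alone, still, < 20 mm from balance point, level to 0.1 rad, hub within 15 mm over post, boss within 30 mm over jack, 8 to 100 mm clear (angle between each of jack_fallen, jack_standing, lever's own z axis and vertical below 0.1 rad and y of jack_fallen in the frame of jig_mid between -0.025 and 0.025 m and x of jack_fallen in the frame of jig_mid between -0.02 and 0.02 m and z of jack_fallen in the frame of jig_mid between -0.004 and 0.004 m and contact force between the arm and jack_fallen below 0.1 N and distance of jack_standing from where it was at the start of the episode below 0.02 m and x of the grasp point in the frame of lever between 0.0412 and 0.0812 m and contact force between the fingers and lever above 2 N and horizontal distance between lever and post below 0.015 m and horizontal distance between lever_tip and jack_standing below 0.03 m and z of lever in the frame of post between 0.066 and 0.158 m and z of lever_tip in the frame of jack_standing between 0.068 and 0.16 m and linear speed of lever below 0.02 m/s and angular speed of lever below 0.1 rad/s and contact force between lever and table below 0.05 N and contact force between lever and jig below 0.05 N and contact force between lever and post below 0.05 N and contact force between lever and jack_standing below 0.05 N and contact force between lever and jack_fallen below 0.05 N); the arm keeps its last pose, push and grip.
It fails at once if the standing jack is knocked over or pushed away (angle between jack_standing's own z axis and vertical above 0.3 rad or distance of jack_standing from where it was at the start of the episode above 0.03 m).
It fails at once if the tin, sanding block or brush is disturbed (distance of any of tin, sanding_block, brush from where it was at the start of the episode above 0.03 m).
It also fails if it takes over 58 s, if anything falls off the work surface, if the arm or the gripper's body presses on something with over 40 N, if the wrist force passes 120 N, or if a joint passes its speed limit or range.

ROBOT

A 6-joint arm with a two-finger parallel gripper is mounted at the origin on the work surface. World frame = base frame: x ahead of the robot, y to its left, z up, the work surface at z = 0. Lengths are in m, angles in rad, forces in N, time in s.
With the tool pointing down it reaches from about 0.35 to 0.975 m from the base axis. Payload 4.9 kg.
Tool frame: the origin (TCP) lies at the very end of the fingers, on their centre line; the grasp point (between the pads) lies 19 mm behind it; z points along the fingers, x is the direction in which the jaws open and shut, and the axes are right-handed (so a half turn about z gives the same grasp; the last joint's range is limited). The gripper opens to 85 mm and grips with 20 to 120 N. Pads are 22 mm wide; open, the fingers measure 114 mm over their backs; the gripper's body (76 mm by 85 mm) begins 54 mm behind the grasp point. The pads swing forward as they close: fully open they stand 13 mm farther back than shut.
Start: joints at [1.122, 0.053, 1.613, -0, 1.476, -0.119], TCP at [0.202, 0.591, 0.231] pointing down, gripper open.
Joint ranges: [-3.01, 3.01], [-1.01, 2.22], [0.06, 2.58], [-1.02, 4.17], [0.09, 2.62], [-3.14, 3.14]. Speed limits (rad/s): [2.57, 2.57, 3.14, 3.14, 3.14, 3.14].

INTERFACE

Orientations are given as a rotation vector (axis times angle).
In Python, from station import ctrl gives the robot as it stands.
- The arm moves only by the shell command python3 -m handwheel 'ROWS' [OPENING] [FORCE]. ROWS is a JSON object of lists of equal length, an entry for each row: "offset": the shift along the world's x, y, z in units of 40 mm (1.0 is 40 mm), a list of three; "roll": the turn about the world's z in units of 6 degrees (1.0 is 6 degrees). A call has exactly 10 rows; each row is the pose to reach, as a shift and turn from the pose commanded when the call began; what a row does not reach only later rows make up. A row lasts 1/10 s, in which the tool goes at most 50 mm and 8.59 degrees, less where a joint would pass 70% of its speed; a pose out of reach is approached as far as the arm can. A call with a gripper value outside its range is refused whole. OPENING is the finger opening in mm, from 0 to 85.4, set as the call begins (- or left out, the last holds). The fingers move at their own pace and stop on an object; FORCE is the grip in N (left out, the last holds). Time passes only in rows, so rows that repeat a pose let the fingers close, or fill a call up. It gives the time, the measured TCP pose, the force and the opening at its end, in the units of the state.
- ctrl.get_obs(): the state, without advancing time (a new reading comes with each control period).
- ctrl.get_image(name): name is "side" or "top" or "wrist"; returns a dict with "img" (384x512x3 uint8, red, green, blue), "fx", "fy", "cx", "cy" (pixels), "T" (4x4, takes a point from camera to world coordinates). Camera axes: x right, y down, z forward; pixel columns grow to the right and rows downward; lengths in m; the calibration is good to about 2 mm. A picture is of the moment at which its call begins. There is no depth.
- ctrl.finish_job(): hands the job in, once; it reports no verdict.
The state is a dict: "t": time; "q": joint angles; "dq": joint speeds; "effort": joint torques, N m; "tool_pos": TCP position; "tool_rot": TCP orientation; "contact_force": force on the tool from outside, world axes, zero at the start; "wrist_torque": the same for the moment, N m; "opening": finger opening in m.
Only numpy, scipy, OpenCV 4.12 (cv2) and the standard library are available. Lean on these libraries where they do the work, as an engineer would, in place of code of your own. Each camera call takes 0.05 s, during which the arm holds its last target.

## Working session

There is one attempt and no reset: what is moved stays moved. The work goes in short steps, Python scripts to look and compute and a shell command to move; the robot and the scene stay as the last step left them, time stands still between calls to the robot, and variables do not carry over. Pictures are saved under pics/ and viewed, and the job is handed in when it is done.

```bash
ls; mkdir -p pics; python3 - <<'E'
from station import ctrl
import cv2
o=ctrl.get_obs(); print({k:(v.round(3) if hasattr(v,'round') else v) for k,v in o.items()})
for n in ["side","top","wrist"]:
    d=ctrl.get_image(n); cv2.imwrite(f"pics/{n}0.png",cv2.resize(d["img"][:,:,::-1],(800,600),interpolation=cv2.INTER_CUBIC)); print(n,d["fx"],d["fy"],d["cx"],d["cy"],d["T"])
    import pickle; pickle.dump(d,open(f"{n}0.pkl","wb"))
E
```

```text
pics
{'t': 0.0, 'q': array([ 1.122,  0.053,  1.614, -0.   ,  1.476, -0.119]), 'dq': array([-0.001,  0.   ,  0.001,  0.001,  0.   , -0.   ]), 'effort': array([-2.0000e-03, -3.9370e+01, -3.7016e+01, -0.0000e+00,  7.0000e-03,
        0.0000e+00]), 'tool_pos': array([0.202, 0.591, 0.23 ]), 'tool_rot': array([ 2.555,  1.826, -0.003]), 'contact_force': array([-0.095,  0.46 ,  0.92 ]), 'wrist_torque': array([ 0.021, -0.031, -0.006]), 'opening': 0.0853174231666243}
side 349.9945877863286 349.9945877863286 254.37922745489283 193.93266670512304 [[ 0.85124113 -0.30184883  0.4292736   0.12637831]
 [-0.52442036 -0.51935854  0.67472216 -0.67306775]
 [ 0.01928281 -0.79947107 -0.60039502  0.65089069]
 [ 0.          0.          0.          1.        ]]
top 434.4563039386927 434.4563039386927 249.1265072664774 189.53826004763738 [[-0.01609083 -0.99325338  0.11484254  0.43473107]
 [-0.99971103  0.01803332  0.01589546  0.02098783]
 [-0.01785921 -0.11455358 -0.99325653  1.2204344 ]
 [ 0.          0.          0.          1.        ]]
wrist 335.3444266714162 335.3444266714162 255.89067599642902 192.10915408182 [[ 0.32293821  0.90925962  0.26259826  0.13635523]
 [ 0.94641651 -0.30949821 -0.09223151  0.61392885]
 [-0.0025887   0.27831241 -0.96048712  0.37286613]
 [ 0.          0.          0.          1.        ]]
```

View pics/top0.png

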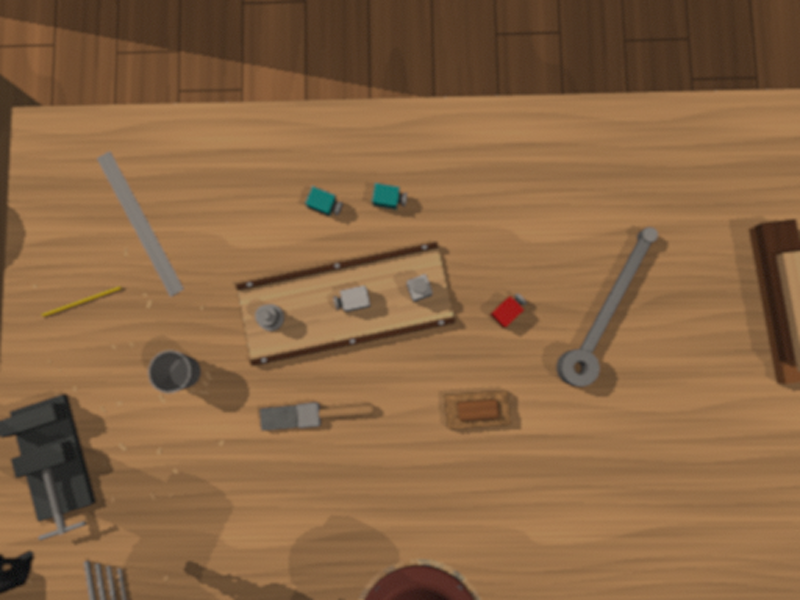

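View pics/side0.png

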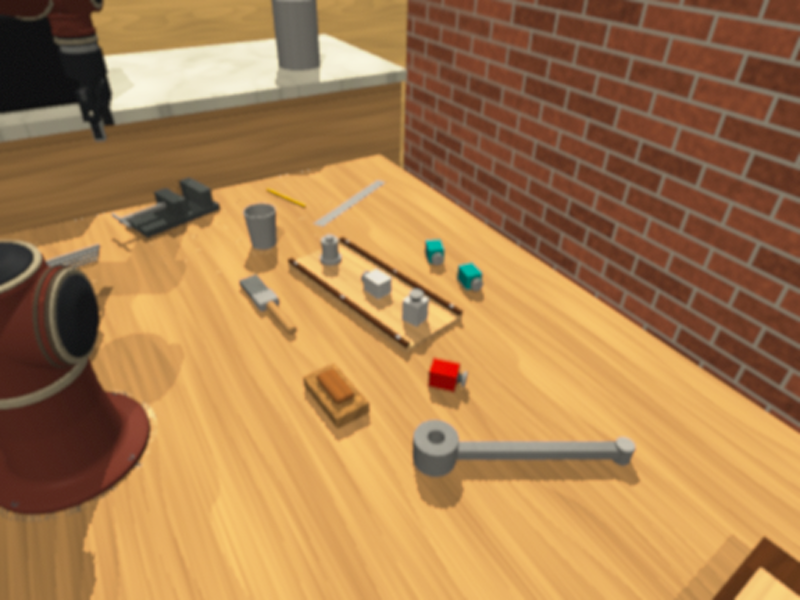

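View pics/wrist0.png

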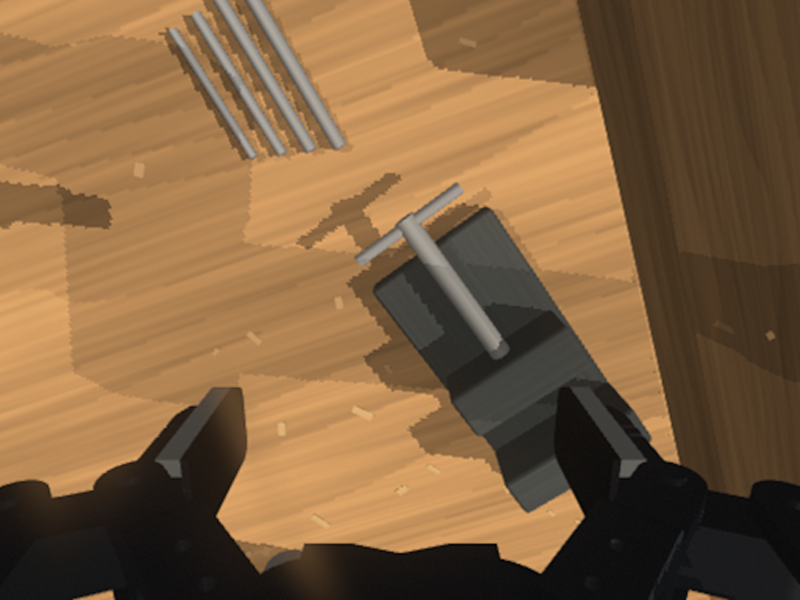

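Candidates for jack_fallen, by pixel in the 800x600 top view:
- Pale body on the jig (353,298), pad to the left: this is the fallen jack.
- Upright jack (419,288): the standing jack.
- Turquoise ones (322,201) and (387,196), and the red one (508,311): excluded by colour.

For the lever, the bored grey lever at (580,367) to (648,236) is chosen. The grey bar at (140,222) has no hub. I'll check the jack choice in a close crop.

```bash
python3 - <<'E'
import cv2,pickle
d=pickle.load(open("top0.pkl","rb"))["img"][:,:,::-1]
cv2.imwrite("pics/crop_jig.png",cv2.resize(d[150:240,145:295],(800,480),interpolation=cv2.INTER_CUBIC))
cv2.imwrite("pics/crop_lev.png",cv2.resize(d[140:255,350:430],(417,600),interpolation=cv2.INTER_CUBIC))
E
```

```text
(no output)
```

View pics/crop_jig.png

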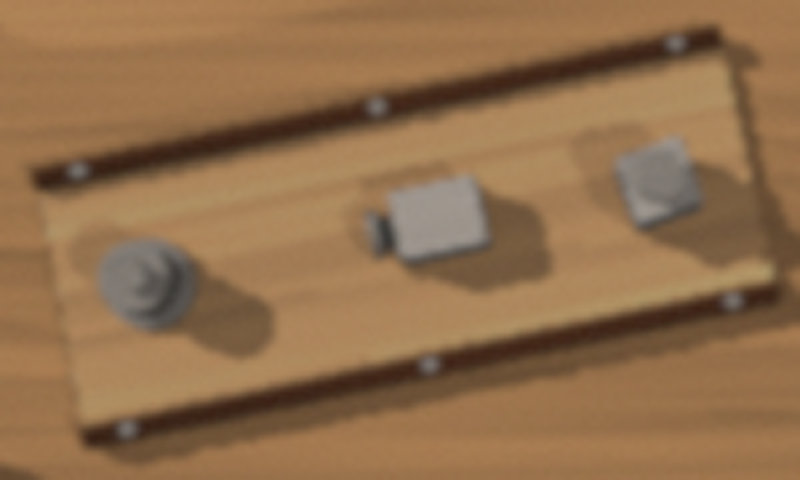

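View pics/crop_lev.png

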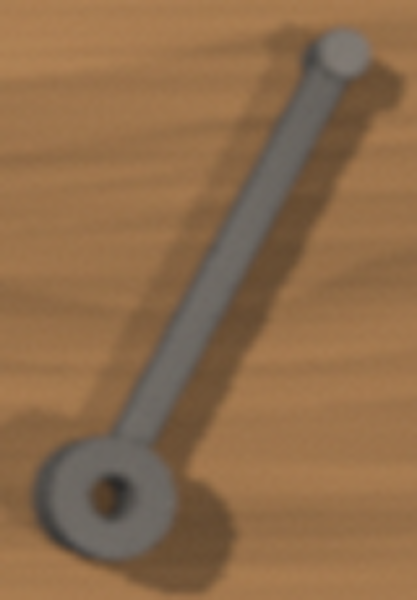

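The crops confirm the choice: the pale jack lies at about (440,220) with its pad to the left, towards the post at (142,278). The standing jack is at (660,180). Next I measure positions.

```bash
cat > h.py <<'E'
import numpy as np,cv2,pickle
def ray(d,u,v,z):
    T=d["T"]; r=T[:3,:3]@np.array([(u-d["cx"])/d["fx"],(v-d["cy"])/d["fy"],1]); o=T[:3,3]
    return (o+r*(z-o[2])/r[2])
def proj(d,P):
    T=d["T"]; p=T[:3,:3].T@(np.asarray(P)-T[:3,3]); return d["fx"]*p[0]/p[2]+d["cx"],d["fy"]*p[1]/p[2]+d["cy"]
E
python3 - <<'E'
from h import *
np.set_printoptions(precision=4,suppress=True)
d=pickle.load(open("top0.pkl","rb")); s=800/150
J=lambda u,v,z:ray(d,145+(u+.5)/s-.5,150+(v+.5)/s-.5,z)
c={k:J(*p,.022) for k,p in dict(tl=(33,172),tr=(719,30),bl=(85,436),br=(777,293)).items()}
print(c); g=np.mean(list(c.values()),0)
yax=(c['tl']+c['bl']-c['tr']-c['br'])[:2]; print("len",np.linalg.norm(yax)/2,"wid",np.linalg.norm(c['tl']-c['bl']),np.linalg.norm(c['tr']-c['br']),"centre",g,"y yaw",np.degrees(np.arctan2(yax[1],yax[0])))
post=J(142,277,.070); sj=J(660,178,.072); print("post",post,"sj",sj,"dist",np.linalg.norm(post-sj),"mid",(post+sj)/2)
hsv=cv2.cvtColor(d["img"],cv2.COLOR_RGB2HSV); im=d["img"].astype(int)
m=((hsv[...,1]<45)&(hsv[...,2]>140)).astype(np.uint8); m[:, :205]=0;m[:,245:]=0;m[:175]=0;m[210:]=0
r=cv2.findContours(m,0,1)[0]; r=max(r,key=cv2.contourArea); R=cv2.minAreaRect(r); print(R)
b=cv2.boxPoints(R); print([ray(d,*p,.048)[:2] for p in b])
B=[J(*p,.048)[:2] for p in [(388,192),(472,176),(489,244),(405,261)]]; print("fallen",B,np.mean(B,0)); print("sides",np.linalg.norm(B[0]-B[1]),np.linalg.norm(B[1]-B[2]))
print("pad",J(378,232,.03))
s2=417/80
L=lambda u,v,z:ray(d,350+(u+.5)/s2-.5,140+(v+.5)/s2-.5,z)
h=L(112,496,.048); t=L(344,53,.032); print("hub",h,"boss",t,np.linalg.norm((h-t)[:2]),"yaw",np.degrees(np.arctan2(*(t-h)[1::-1])))
a1=(L(160,448,.028)+L(118,432,.028))/2; print("armmid near hub",a1, L(110,440,.028))
E
```

```text
{'tl': array([0.5999, 0.3146, 0.022 ]), 'tr': array([ 0.6684, -0.0461,  0.022 ]), 'bl': array([0.4617, 0.2863, 0.022 ]), 'br': array([ 0.5296, -0.0728,  0.022 ])}
len 0.3663222159310049 wid 0.14106944528396206 0.1414240763590236 centre [0.5649 0.1205 0.022 ] y yaw 100.72545821072227
post [0.5393 0.2476 0.07  ] sj [ 0.5842 -0.0121  0.072 ] dist 0.26358624411730336 mid [0.5618 0.1178 0.071 ]
((226.5192413330078, 190.09616088867188), (11.7669677734375, 15.100942611694336), 78.69007110595703)
[array([0.5821, 0.1245]), array([0.5894, 0.084 ]), array([0.5577, 0.0781]), array([0.5504, 0.1184])]
fallen [array([0.5827, 0.1261]), array([0.5901, 0.0831]), array([0.5551, 0.0749]), array([0.5471, 0.1177])] [0.5687 0.1005]
sides 0.043659045578168486 0.03601383776301135
pad [0.5642 0.1331 0.03  ]
hub [ 0.4428 -0.2841  0.048 ] boss [ 0.6744 -0.4219  0.032 ] 0.26953836766998135 yaw -30.752544323948225
armmid near hub [ 0.4718 -0.3047  0.028 ] [ 0.4721 -0.2896  0.028 ]
```

```bash
python3 -m handwheel '{"offset":[[0.75,-0.95,0],[1.5,-1.9,0],[2.25,-2.85,0],[3,-3.8,0],[3.75,-4.75,0],[4.5,-5.7,0],[5.25,-6.65,0],[6,-7.6,0],[6.75,-8.5,0],[7.5,-9.5,0]],"roll":[-0.9,-1.8,-2.7,-3.6,-4.5,-5.4,-6.3,-7.2,-8.1,-9]}' 50 20
```

```text
t: 1.15
tool_pos: [0.5031, 0.2097, 0.2311]
tool_rot: [-3.107, -0.461, 0.0]
contact_force: [0.8, 0.4, -0.2]
opening: 0.0499
```

```bash
python3 -m handwheel '{"offset":[[0.6,-0.7,-0.4],[1.2,-1.4,-0.8],[1.5,-1.83,-1.4],[1.5,-1.83,-2],[1.5,-1.83,-2.5],[1.5,-1.83,-2.5],[1.5,-1.83,-2.5],[1.5,-1.83,-2.5],[1.5,-1.83,-2.5],[1.5,-1.83,-2.5]],"roll":[-0.6,-1.1,-1.1,-1.1,-1.1,-1.1,-1.1,-1.1,-1.1,-1.1]}'
python3 - <<'E'
from station import ctrl
from h import *
d=ctrl.get_image("wrist"); pickle.dump(d,open("w1.pkl","wb"))
im=cv2.resize(d["img"][:,:,::-1],(800,600)); im=np.ascontiguousarray(im)
k=800/512
for P in [(0.562,0.138,0.03),(.5626,.134,.03),(.5687,.1005,.048)]:
    u,v=proj(d,P); print(u*k,v*k); cv2.circle(im,(int(u*k),int(v*k)),4,(0,0,255),1)
cv2.imwrite("pics/w1.png",im); print(ctrl.get_obs()["tool_pos"],ctrl.get_obs()["tool_rot"])
E
```

```text
t: 2.15
tool_pos: [0.5631, 0.1384, 0.1327]
tool_rot: [-3.128, -0.288, -0.004]
contact_force: [-0.1, 0.3, 0.2]
opening: 0.0499
395.08292462792747 298.87804683795315
394.8086850465871 306.8125176176536
394.3797259807049 386.4963383349441
[0.56287737 0.13832473 0.13238396] [-3.12833615e+00 -2.88093208e-01 -2.66864366e-03]
```

View pics/w1.png

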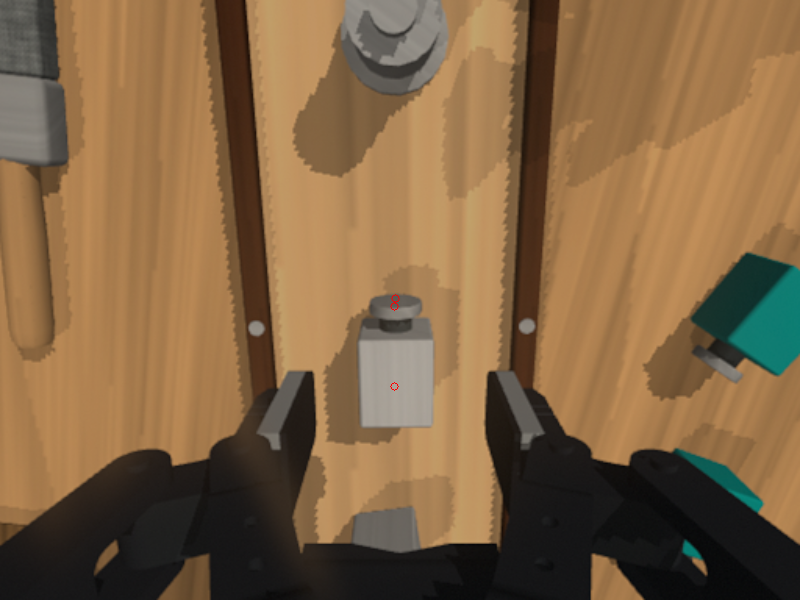

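The wrist view agrees: the pad disc is at (396,307) against a predicted (395,307), and it is square to the jaws. Now I descend and close gently on the pad disc, so the jack can pivot.

```bash
python3 -m handwheel '{"offset":[[0,0.03,-0.7],[0,0.05,-1.4],[0,0.05,-2],[0,0.05,-2.5],[0,0.05,-2.7],[0,0.05,-2.7],[0,0.05,-2.7],[0,0.05,-2.7],[0,0.05,-2.7],[0,0.05,-2.7]],"roll":[0,0,0,0,0,0,0,0,0,0]}' 50 20
python3 -m handwheel '{"offset":[[0,0,0],[0,0,0],[0,0,0],[0,0,0],[0,0,0],[0,0,0],[0,0,0],[0,0,0],[0,0,0],[0,0,0]],"roll":[0,0,0,0,0,0,0,0,0,0]}' 10 20
python3 - <<'E'
from station import ctrl
from h import *
for n in ["wrist","side"]:
  d=ctrl.get_image(n);im=d["img"][:,:,::-1]
  if n=="side": im=im[130:240,150:330]
  cv2.imwrite(f"pics/{n}2.png",cv2.resize(im,(800,600 if n=="wrist" else 489),interpolation=2))
E
```

```text
t: 3.2
tool_pos: [0.563, 0.1402, 0.0243]
tool_rot: [-3.128, -0.288, -0.003]
contact_force: [-0.4, 0.1, -0.3]
opening: 0.0501
t: 4.2
tool_pos: [0.5625, 0.1402, 0.0235]
tool_rot: [-3.128, -0.288, -0.0]
contact_force: [-2.8, 0.7, 4.6]
opening: 0.0242
```

View pics/wrist2.png

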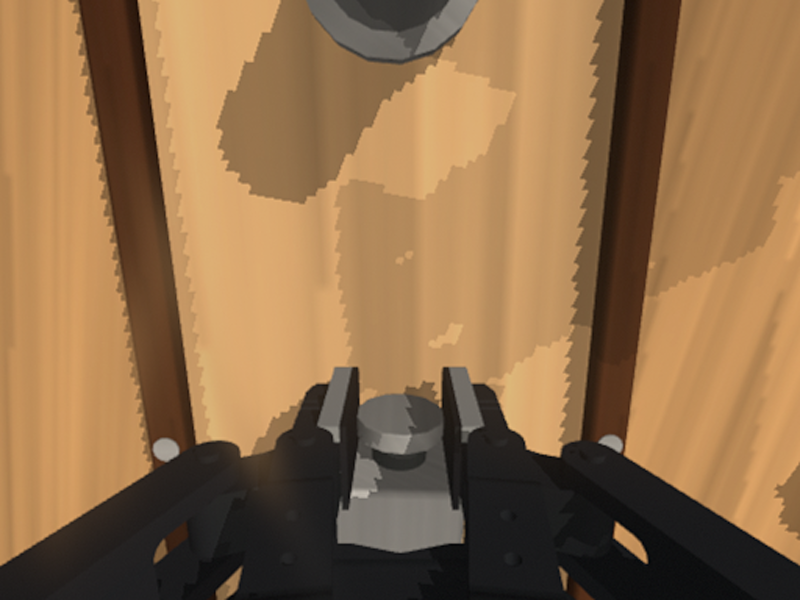

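View pics/side2.png

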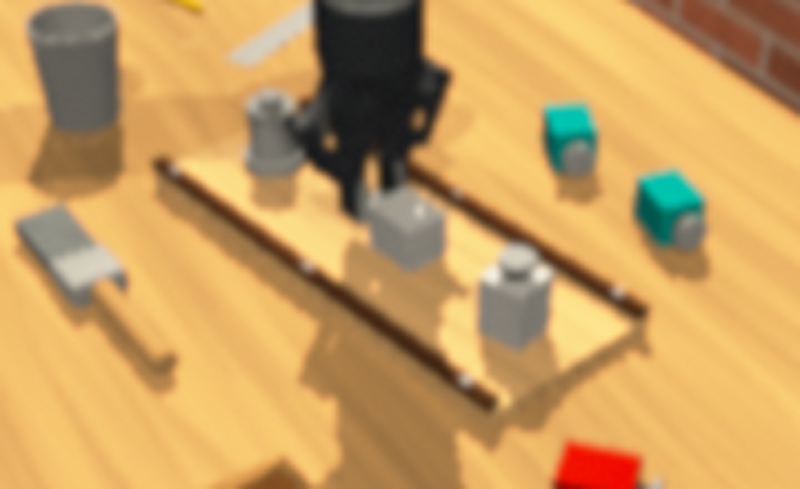

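The grip is on the pad rim, with the disc seated between the fingertips. Lift, then check whether the jack swings down.

```bash
python3 -m handwheel '{"offset":[[0,0,0.15],[0,0,0.3],[0,0,0.45],[0,0,0.6],[0,0,0.75],[0,0,0.9],[0,0,1.05],[0,0,1.2],[0,0,1.35],[0,0,1.5]],"roll":[0,0,0,0,0,0,0,0,0,0]}'
python3 - <<'E'
from station import ctrl
from h import *
for n in ["wrist","side"]:
  d=ctrl.get_image(n);im=d["img"][:,:,::-1]
  if n=="side": im=im[130:240,150:330]
  cv2.imwrite(f"pics/{n}3.png",cv2.resize(im,(800,600 if n=="wrist" else 489),interpolation=2))
E
```

```text
t: 5.3
tool_pos: [0.5624, 0.1401, 0.0838]
tool_rot: [-3.128, -0.287, -0.0]
contact_force: [0.9, -0.3, -2.3]
opening: 0.0243
```

View pics/wrist3.png

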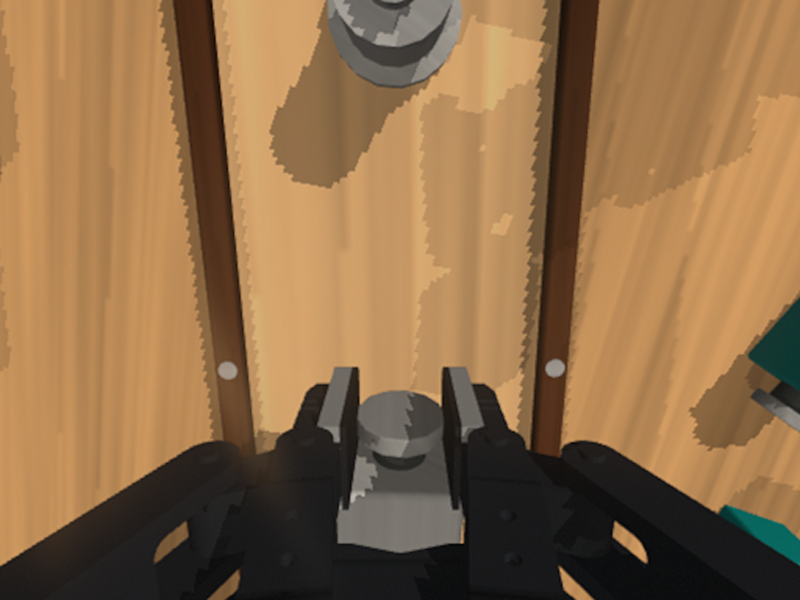

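View pics/side3.png

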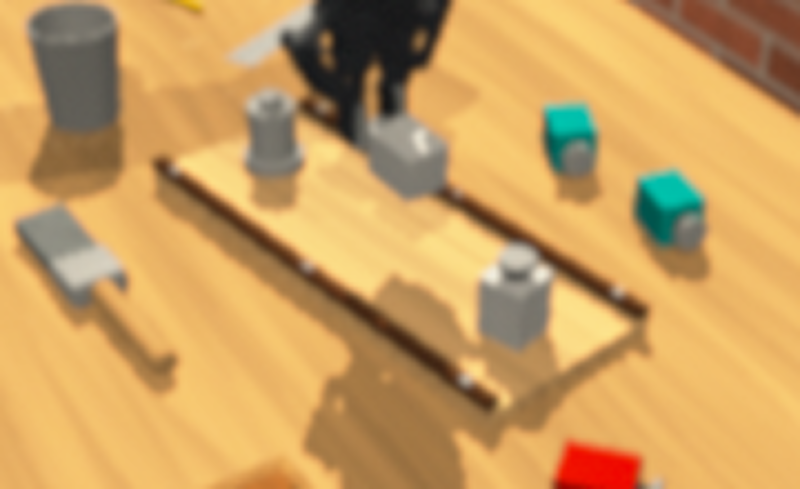

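It is held rigidly: friction at 20 N stops it swinging. I'll lower it close to the board and slacken the grip with an opening setpoint just under the actual 24.3 mm, so that rotation slips first.

```bash
python3 -m handwheel '{"offset":[[0,-0.1,-0.1],[0.03,-0.2,-0.2],[0.03,-0.3,-0.3],[0.03,-0.4,-0.3],[0.03,-0.45,-0.3],[0.03,-0.45,-0.3],[0.03,-0.45,-0.3],[0.03,-0.45,-0.3],[0.03,-0.45,-0.3],[0.03,-0.45,-0.3]],"roll":[0,0,0,0,0,0,0,0,0,0]}' 23.8
python3 - <<'E'
from station import ctrl
from h import *
d=ctrl.get_image("side");im=d["img"][:,:,::-1]
im=im[130:240,150:330]
cv2.imwrite(f"pics/side4.png",cv2.resize(im,(800,489),interpolation=2))
E
```

```text
t: 6.4
tool_pos: [0.5636, 0.1222, 0.0714]
tool_rot: [-3.128, -0.288, -0.0]
contact_force: [-0.0, -0.7, -2.2]
opening: 0.0245
```

View pics/side4.png

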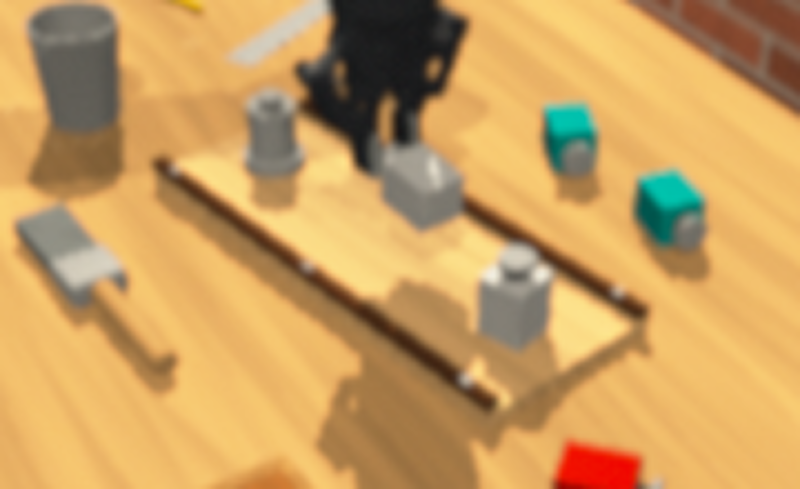

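The opening followed the setpoint and the jack has begun to tilt. I continue slackening.

```bash
python3 -m handwheel '{"offset":[[0,0,0],[0,0,0],[0,0,0],[0,0,0],[0,0,0],[0,0,0],[0,0,0],[0,0,0],[0,0,0],[0,0,0]],"roll":[0,0,0,0,0,0,0,0,0,0]}' 24.3
python3 - <<'E'
from station import ctrl
from h import *
d=ctrl.get_image("side");im=d["img"][:,:,::-1]
im=im[130:240,150:330]
cv2.imwrite(f"pics/side5.png",cv2.resize(im,(800,489),interpolation=2))
E
```

```text
t: 7.45
tool_pos: [0.5636, 0.1221, 0.0713]
tool_rot: [3.128, 0.288, -0.0]
contact_force: [-0.3, -0.2, -1.6]
opening: 0.0247
```

View pics/side5.png

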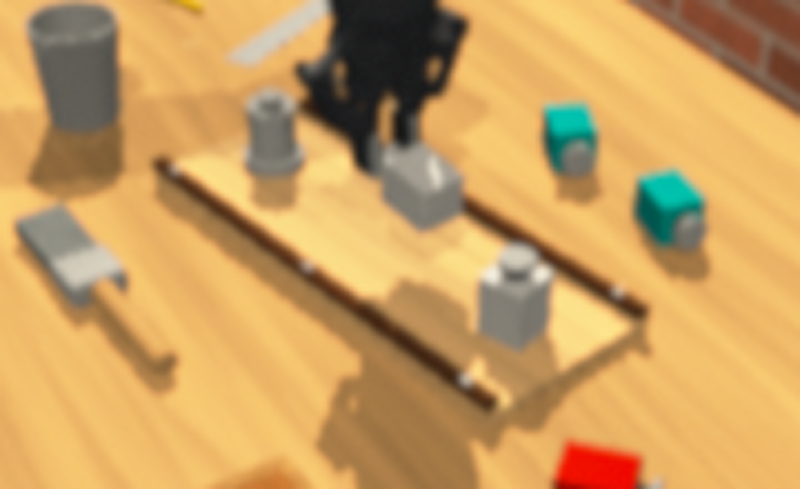

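```bash
python3 -m handwheel '{"offset":[[0,0,0],[0,0,0],[0,0,0.2],[0,0,0],[0,0,0.2],[0,0,0],[0,0,0.2],[0,0,0],[0,0,0],[0,0,0]],"roll":[0,0,0,0,0,0,0,0,0,0]}' 24.8
python3 - <<'E'
from station import ctrl
from h import *
d=ctrl.get_image("side");im=d["img"][:,:,::-1]
im=im[130:240,150:330]
cv2.imwrite(f"pics/side6.png",cv2.resize(im,(800,489),interpolation=2))
E
```

```text
t: 8.5
tool_pos: [0.5632, 0.1221, 0.0707]
tool_rot: [-3.128, -0.288, 0.002]
contact_force: [-0.7, 0.1, -2.5]
opening: 0.0248
```

View pics/side6.png

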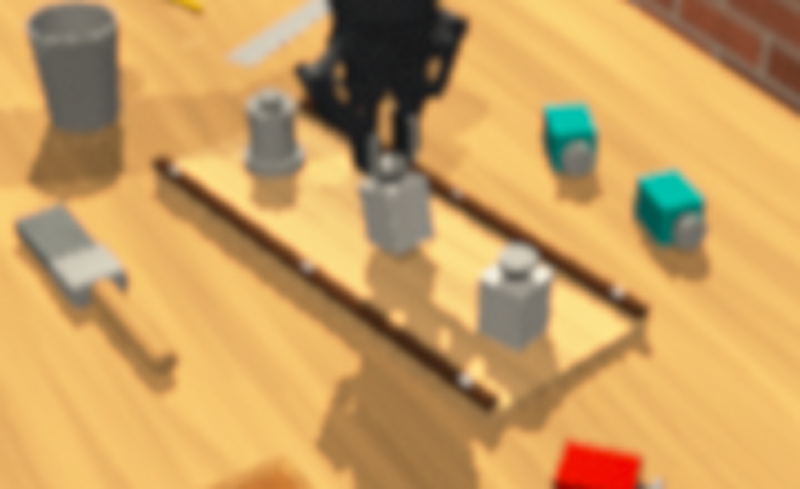

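The jack swung down and hangs nearly upright. I'll lower it onto its foot with the slack grip so the foot squares itself.

```bash
python3 -m handwheel '{"offset":[[0,0,-0.05],[0,0,-0.1],[0,0,-0.15],[0,0,-0.2],[0,0,-0.22],[0,0,-0.24],[0,0,-0.26],[0,0,-0.28],[0,0,-0.3],[0,0,-0.3]],"roll":[0,0,0,0,0,0,0,0,0,0]}'
python3 - <<'E'
from station import ctrl
from h import *
for n in ["wrist","side"]:
  d=ctrl.get_image(n);im=d["img"][:,:,::-1]
  if n=="side": im=im[150:220,200:300]
  cv2.imwrite(f"pics/{n}7.png",cv2.resize(im,(800,600 if n=="wrist" else 560),interpolation=2))
E
```

```text
t: 9.55
tool_pos: [0.5675, 0.1221, 0.0648]
tool_rot: [3.127, 0.288, 0.012]
contact_force: [-3.1, -1.3, 16.4]
opening: 0.0252
```

View pics/side7.png

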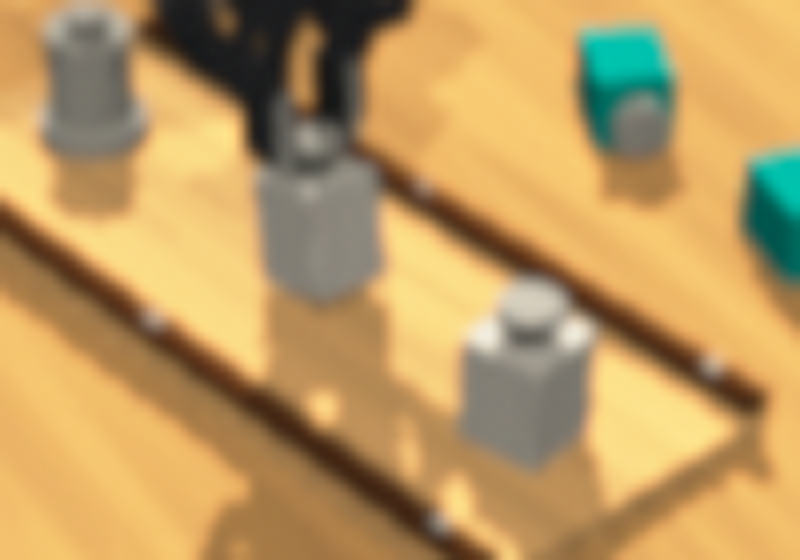

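View pics/wrist7.png

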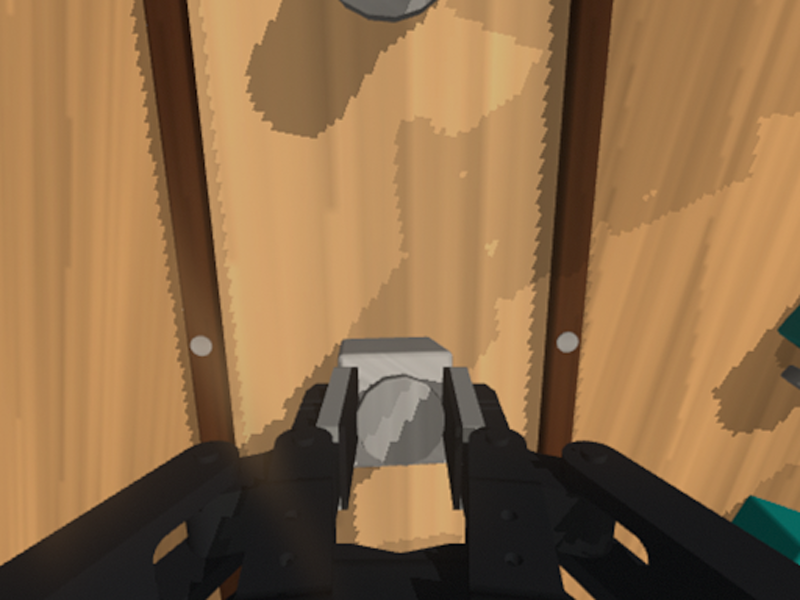

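The foot is touching with a 16 N preload and a slight lean. I'll relieve the preload first, then let go.

```bash
python3 -m handwheel '{"offset":[[0,0,0.05],[0,0,0.1],[0,0,0.15],[0,0,0.17],[0,0,0.17],[0,0,0.17],[0,0,0.17],[0,0,0.17],[0,0,0.17],[0,0,0.17]],"roll":[0,0,0,0,0,0,0,0,0,0]}' 25.2
python3 - <<'E'
from station import ctrl
from h import *
for n in ["wrist","side"]:
  d=ctrl.get_image(n);im=d["img"][:,:,::-1]
  if n=="side": im=im[150:220,200:300]
  cv2.imwrite(f"pics/{n}8.png",cv2.resize(im,(800,600 if n=="wrist" else 560),interpolation=2))
E
```

```text
t: 10.65
tool_pos: [0.5634, 0.1221, 0.0658]
tool_rot: [3.128, 0.288, -0.001]
contact_force: [0.3, -0.2, -1.0]
opening: 0.0254
```

View pics/side8.png

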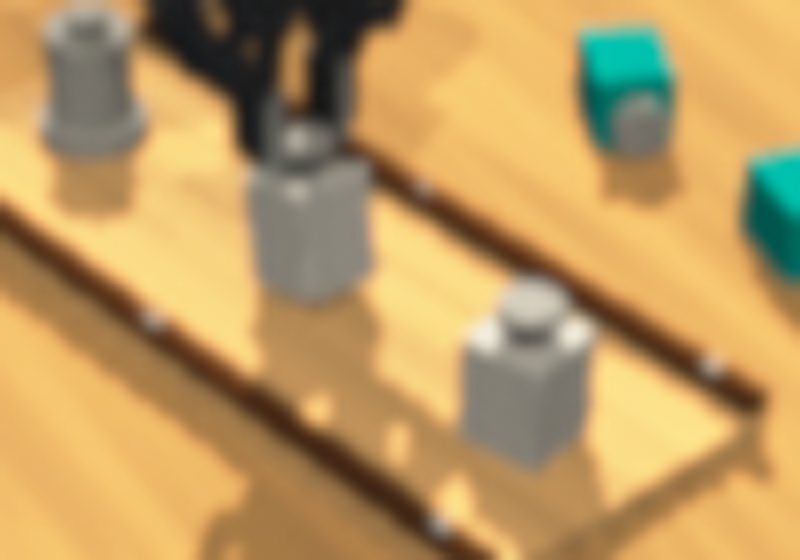

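View pics/wrist8.png

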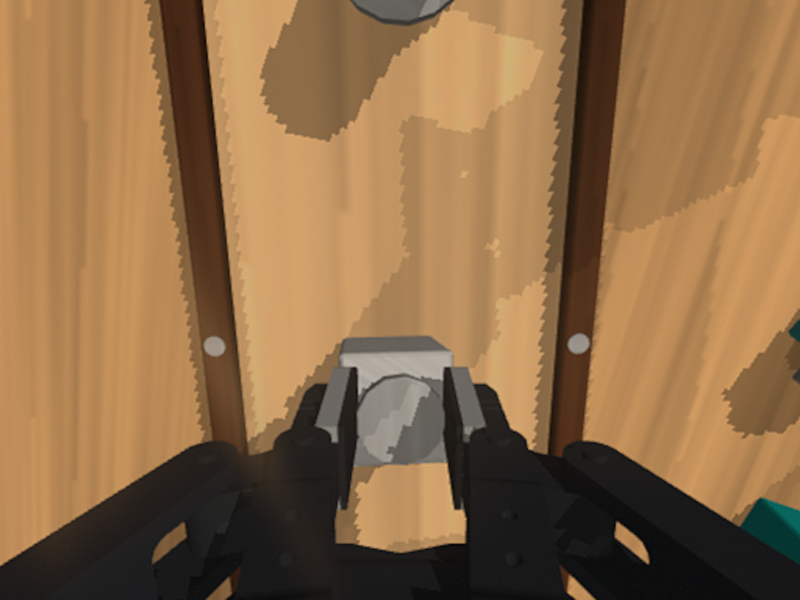

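Preload is gone and the lean is small, well within the foot's stability. I'm releasing, then rising.

```bash
python3 -m handwheel '{"offset":[[0,0,0],[0,0,0],[0,0,0],[0,0,0],[0,0,0.3],[0,0,0.8],[0,0,1.5],[0,0,2.3],[0,0,3.2],[0,0,4]],"roll":[0,0,0,0,0,0,0,0,0,0]}' 45
python3 - <<'E'
from station import ctrl
from h import *
for n in ["top","side"]:
  d=ctrl.get_image(n);im=d["img"][:,:,::-1]; pickle.dump(d,open(n+"9.pkl","wb"))
  im=im[150:220,200:300] if n=="side" else im[150:240,145:295]
  cv2.imwrite(f"pics/{n}9.png",cv2.resize(im,(800,480 if n=="top" else 560),interpolation=2))
E
```

```text
t: 11.75
tool_pos: [0.5638, 0.1221, 0.2291]
tool_rot: [-3.128, -0.288, -0.003]
contact_force: [0.5, 0.1, -0.6]
opening: 0.0451
```

View pics/side9.png

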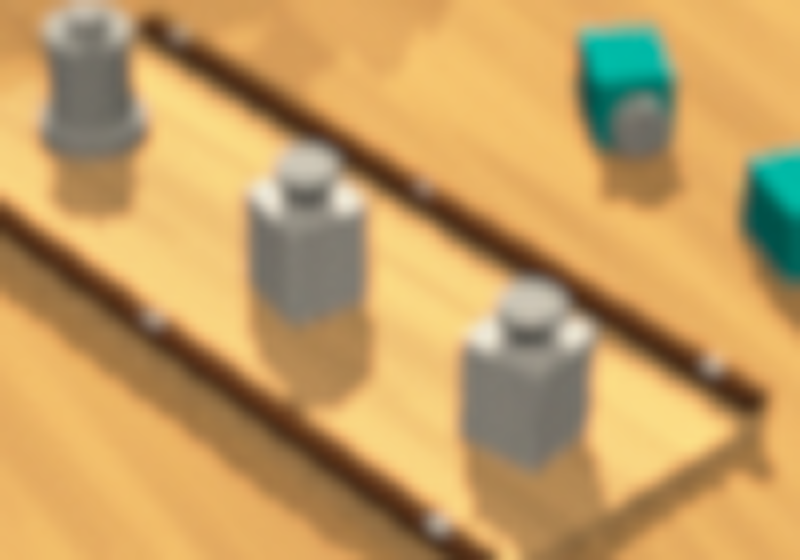

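View pics/top9.png

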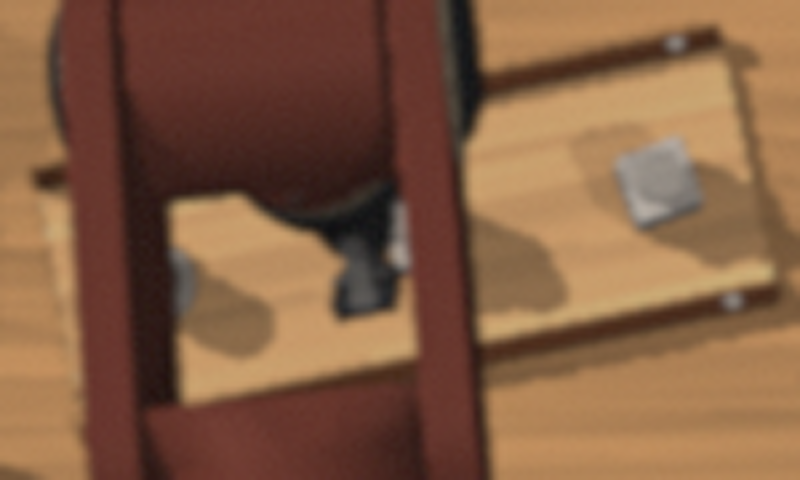

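The fallen jack now stands upright in the lane. Next, to the lever, with a check of the jack from above once the arm is clear.

```bash
python3 -m handwheel '{"offset":[[-0.17,-1.09,-0.1],[-0.34,-2.18,-0.2],[-0.51,-3.27,-0.3],[-0.68,-4.36,-0.4],[-0.85,-5.45,-0.5],[-1.02,-6.54,-0.6],[-1.19,-7.63,-0.7],[-1.36,-8.72,-0.8],[-1.53,-9.81,-0.9],[-1.7,-10.9,-1]],"roll":[0.8,1.6,2.4,3.2,4,4.8,5.6,6.4,7.3,8.1]}' 60
python3 - <<'E'
from station import ctrl
from h import *
np.set_printoptions(precision=4,suppress=True)
s=pickle.load(open("side9.pkl","rb"))
print("fj side",ray(s,200+307/8,150+160/8,.072),"sj side",ray(s,200+533/8,150+300/8,.072),"post side",ray(s,200+87/8,150+24/8,.070))
for n in ["top","wrist"]:
  d=ctrl.get_image(n);im=d["img"][:,:,::-1]; pickle.dump(d,open(n+"10.pkl","wb"))
  if n=="top": im=im[150:240,145:295]
  else:
    im=np.ascontiguousarray(cv2.resize(im,(800,600)))
    for P in [(.4428,-.2841,.048),(.4952,-.3153,.028),(.6744,-.4219,.032)]:
      u,v=proj(d,P); print(u*800/512,v*800/512); cv2.circle(im,(int(u*800/512),int(v*800/512)),4,(0,0,255),1)
  cv2.imwrite(f"pics/{n}10.png",cv2.resize(im,(800,480 if n=="top" else 600),interpolation=2))
o=ctrl.get_obs();print(o["tool_pos"],o["tool_rot"],o["q"])
E
```

```text
t: 12.85
tool_pos: [0.4949, -0.3156, 0.1862]
tool_rot: [2.73, 1.554, 0.0]
contact_force: [1.2, 0.2, -0.7]
opening: 0.0599
fj side [0.5616 0.1045 0.072 ] sj side [ 0.5861 -0.0141  0.072 ] post side [0.5356 0.2401 0.07  ]
412.1249150514349 163.0446205056685
410.8672891274626 269.5556858721903
409.32484405354757 565.8435109592464
[ 0.4939 -0.318   0.1855] [ 2.7365  1.5431 -0.0024] [-0.698  -0.003   1.7471 -0.0015  1.398  -1.7247]
```

View pics/top10.png

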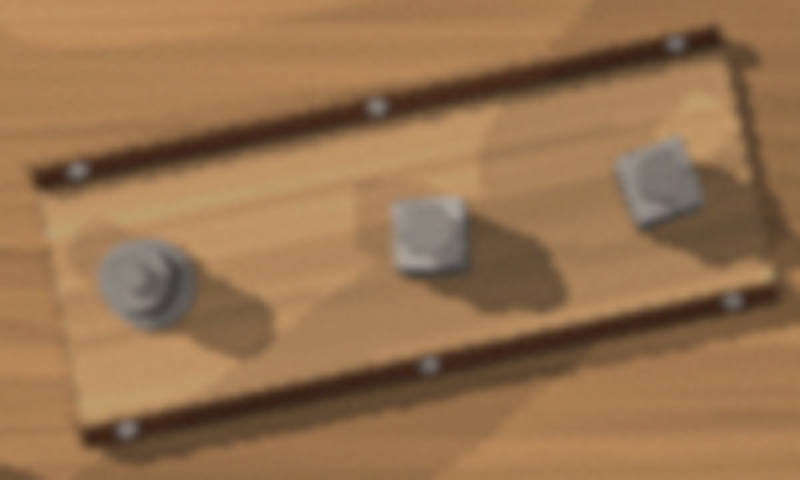

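View pics/wrist10.png

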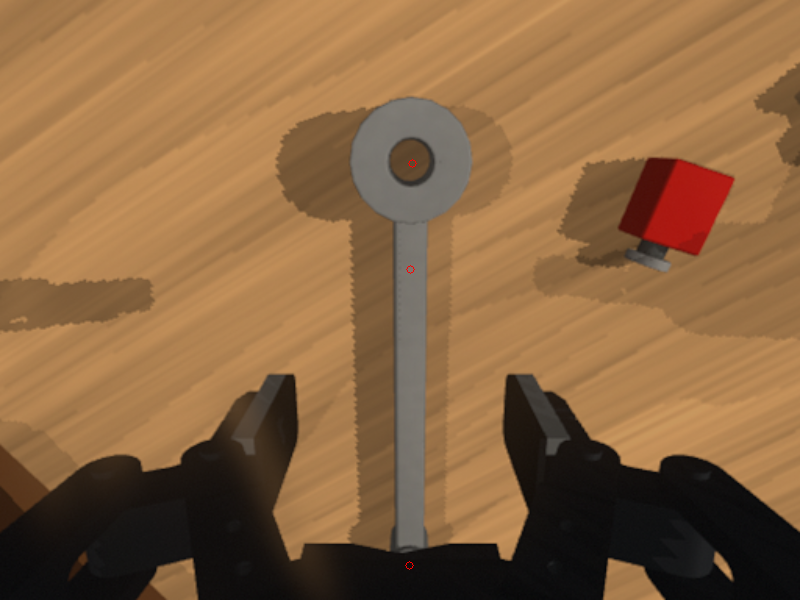

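Wrist view: hub bore at (411,160) against a predicted (412,163), and the arm is on the centre line, so the lever pose is good. Numeric check of the raised jack:

```bash
python3 - <<'E'
from h import *
from station import ctrl
np.set_printoptions(precision=4,suppress=True)
d=pickle.load(open("top10.pkl","rb")); s=800/150
J=lambda u,v,z:ray(d,145+(u+.5)/s-.5,150+(v+.5)/s-.5,z)
f=J(432,228,.072); C=[J(*p,.058)[:2] for p in [(391,199),(466,197),(469,270),(396,273)]]
sj=J(660,178,.072); post=J(142,277,.070); y=(post-sj)[:2]; y/=np.linalg.norm(y); mid=((post+sj)/2)[:2]
print("fj",f,np.mean(C,0),"sides",[np.linalg.norm(C[i]-C[i-1]) for i in range(4)]); e=np.mean(C,0)-mid; print("along",e@y,"across",e@[y[1],-y[0]])
g=np.array([.5649,.1205]); print("vs board centre along",(np.mean(C,0)-g)@y)
o=ctrl.get_obs();print(o["tool_pos"],o["tool_rot"])
w=pickle.load(open("wrist10.pkl","rb"));k=512/800;h=ray(w,411*k,160*k,.048);a=ray(w,411*k,400*k,.028);print(h,a,np.degrees(np.arctan2(*(a-h)[1::-1])))
E
```

```text
fj [0.5611 0.1021 0.072 ] [0.5593 0.1039] sides [np.float64(0.03769795537847495), np.float64(0.03799672241305264), np.float64(0.03710721264993998), np.float64(0.03686061722439878)]
along -0.013217564527781318 across -0.004791347102232631
vs board centre along -0.015386915956914882
[ 0.4939 -0.318   0.1855] [ 2.7365  1.5431 -0.0024]
[ 0.4412 -0.2838  0.048 ] [ 0.568 -0.358  0.028] -30.316440844232023
```

Raised jack: about 13–15 mm towards the standing jack along the lane (limit 25) and 5 mm across (limit 20), upright. It is within limits, so I leave it. Now descend on the lever arm.

```bash
python3 -m handwheel '{"offset":[[0,0,-1],[0,0,-2],[0,0,-3],[0,0,-3.7],[0,0,-4.1],[0,0,-4.3],[0,0,-4.4],[0,0,-4.45],[0,0,-4.45],[0,0,-4.45]],"roll":[0,0,0,0,0,0,0,0,0,0]}' 50
python3 - <<'E'
from station import ctrl
from h import *
d=ctrl.get_image("wrist"); cv2.imwrite("pics/w11.png",cv2.resize(d["img"][:,:,::-1],(800,600)))
E
```

```text
t: 13.95
tool_pos: [0.4964, -0.3145, 0.0095]
tool_rot: [2.731, 1.548, 0.001]
contact_force: [1.2, 0.1, 0.7]
opening: 0.0497
```

View pics/w11.png

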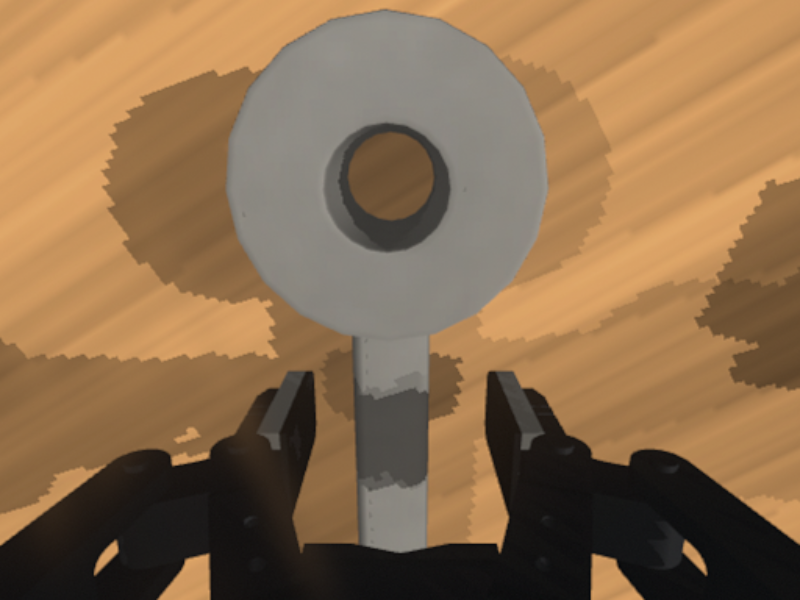

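```bash
python3 -m handwheel '{"offset":[[0,0,0],[0,0,0],[0,0,0],[0,0,0],[0,0,0],[0,0,0],[0,0,0],[0,0,0],[0,0,0],[0,0,0]],"roll":[0,0,0,0,0,0,0,0,0,0]}' 5 110
python3 -m handwheel '{"offset":[[0,0,0.1],[0,0,0.25],[0,0,0.45],[0,0,0.7],[0,0,1],[0,0,1.3],[0,0,1.6],[0,0,1.8],[0,0,1.9],[0,0,2]],"roll":[0,0,0,0,0,0,0,0,0,0]}'
python3 - <<'E'
from station import ctrl
from h import *
print(ctrl.get_obs()["wrist_torque"])
for n in ["wrist","side"]:
  d=ctrl.get_image(n); cv2.imwrite(f"pics/{n}12.png",cv2.resize(d["img"][:,:,::-1],(800,600)))
E
```

```text
t: 15.0
tool_pos: [0.4957, -0.3147, 0.0091]
tool_rot: [2.732, 1.549, -0.001]
contact_force: [-3.3, -1.2, 6.7]
opening: 0.0181
t: 16.0
tool_pos: [0.4955, -0.3138, 0.0884]
tool_rot: [-2.733, -1.549, 0.0]
contact_force: [-0.5, 0.1, -7.2]
opening: 0.0177
[0.02128821 0.02149908 0.01093927]
```

View pics/wrist12.png

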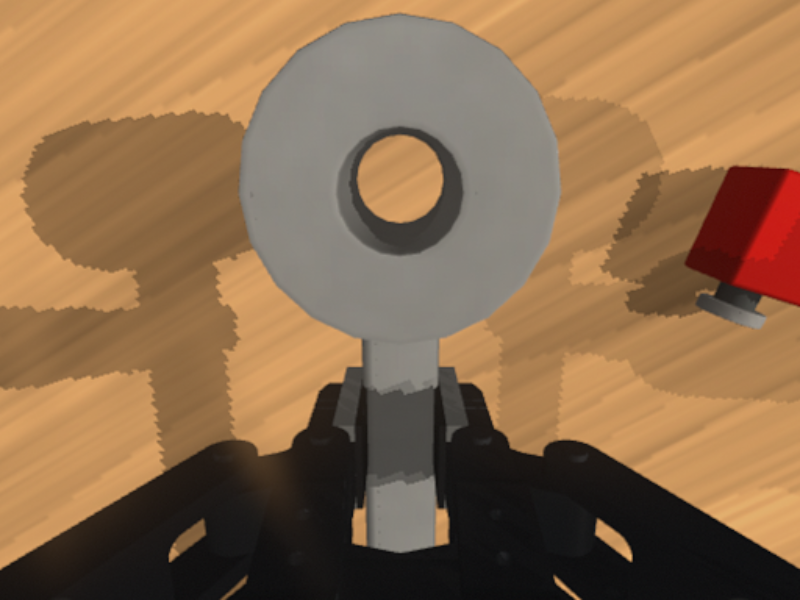

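View pics/side12.png

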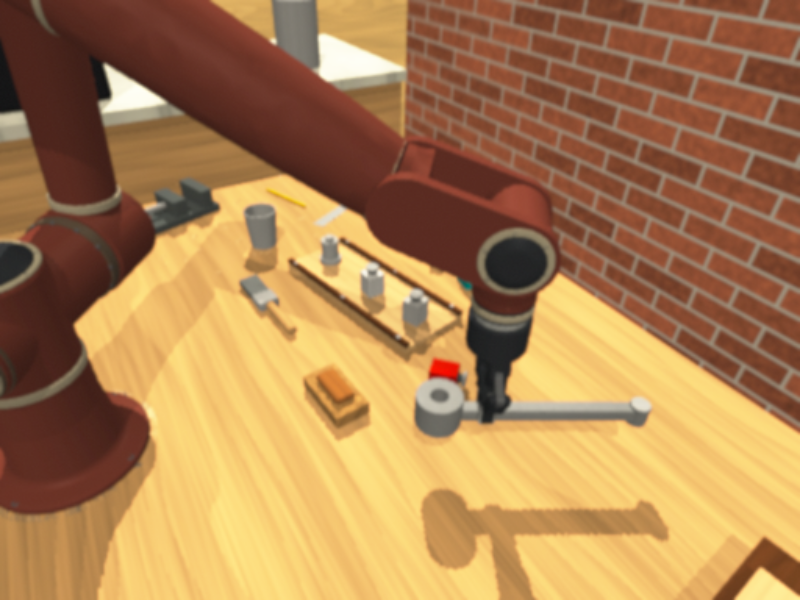

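Lifted level: about 7 N, grip at 18 mm opening, and the hub clear of the pads. I carry it in two calls, high and gently.

```bash
python3 -m handwheel '{"offset":[[0.02,0.15,0.3],[0.07,0.5,0.6],[0.13,1.05,0.9],[0.2,1.7,1.2],[0.28,2.4,1.5],[0.36,3.1,1.6],[0.44,3.8,1.6],[0.52,4.5,1.6],[0.6,5.2,1.6],[0.68,5.9,1.6]],"roll":[-0.1,-0.35,-0.7,-1.15,-1.6,-2.05,-2.5,-2.95,-3.4,-3.9]}'
python3 -m handwheel '{"offset":[[0.08,0.7,0],[0.16,1.4,0],[0.24,2.1,0],[0.32,2.8,0],[0.4,3.5,0],[0.48,4.2,0],[0.55,4.9,0],[0.62,5.5,0],[0.68,6,0],[0.71,6.4,0]],"roll":[-0.45,-0.9,-1.35,-1.8,-2.3,-2.8,-3.3,-3.7,-4.1,-4.35]}'
python3 - <<'E'
from h import *
np.set_printoptions(precision=4,suppress=True)
d=pickle.load(open("top10.pkl","rb")); s=800/150
J=lambda u,v,z:ray(d,145+(u+.5)/s-.5,150+(v+.5)/s-.5,z)
print("spigot",J(140,277,.07),"flange base",J(150,286,.02))
w=pickle.load(open("w1.pkl","rb"));k=512/800
print("w1 flange pts",[ray(w,u*k,v*k,.022) for u,v in [(342,40),(448,40),(397,93)]])
E
python3 - <<'E'
from station import ctrl
from h import *
import time
o=ctrl.get_obs(); print(o["tool_pos"],o["tool_rot"])
for n in ["wrist","side","top"]:
  d=ctrl.get_image(n); pickle.dump(d,open(n+"13.pkl","wb")); cv2.imwrite(f"pics/{n}13.png",cv2.resize(d["img"][:,:,::-1],(800,600)))
E
```

```text
t: 17.1
tool_pos: [0.5225, -0.0763, 0.1524]
tool_rot: [-2.991, -0.959, 0.0]
contact_force: [0.6, 0.1, -6.5]
opening: 0.0174
t: 18.1
tool_pos: [0.5507, 0.1797, 0.1523]
tool_rot: [-3.13, -0.262, 0.001]
contact_force: [0.3, -0.1, -6.5]
opening: 0.0173
spigot [0.5394 0.2486 0.07  ] flange base [0.5391 0.2533 0.02  ]
w1 flange pts [array([0.5179, 0.248 , 0.022 ]), array([0.5638, 0.2566, 0.022 ]), array([0.5457, 0.231 , 0.022 ])]
[0.55072213 0.17974348 0.15232778] [-3.13031917e+00 -2.61944887e-01  8.41785318e-04]
```

View pics/wrist13.png

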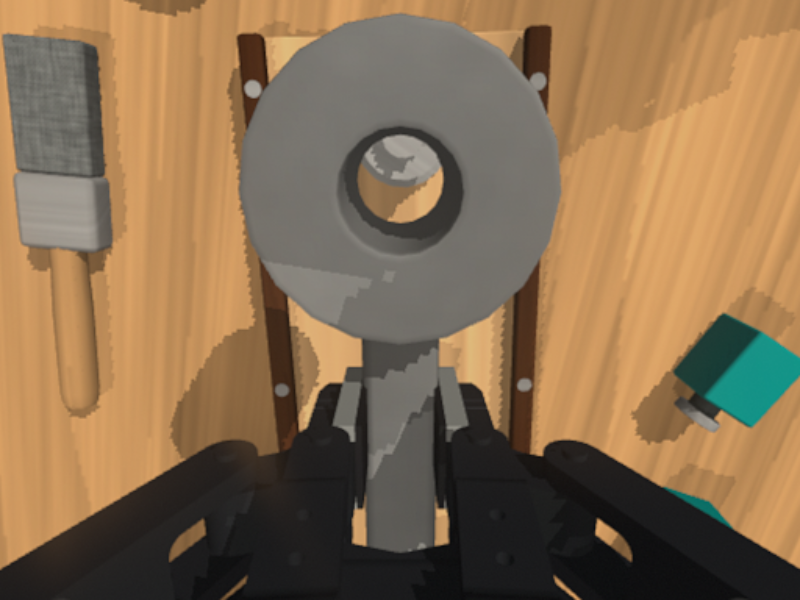

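View pics/side13.png

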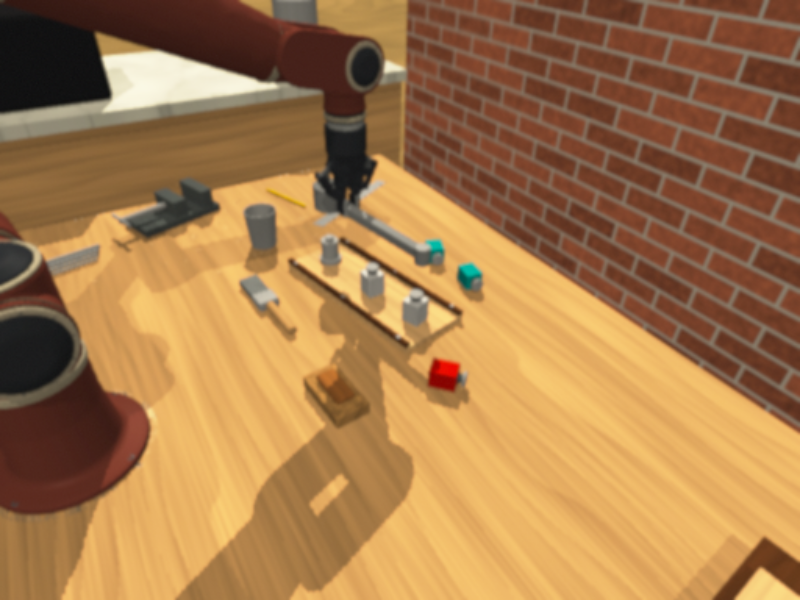

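View pics/top13.png

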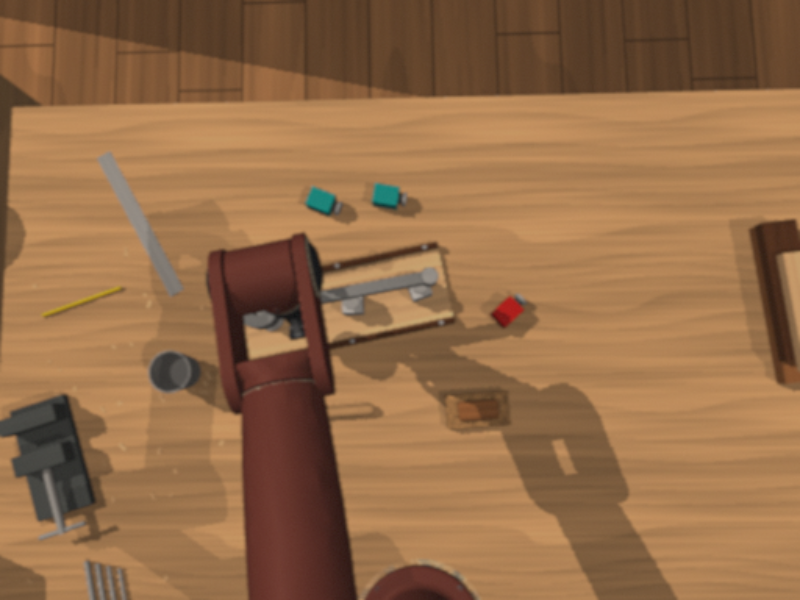

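```bash
python3 - <<'E'
from h import *
np.set_printoptions(precision=4,suppress=True)
k=512/800
t=pickle.load(open("top13.pkl","rb"));w=pickle.load(open("wrist13.pkl","rb"));s=pickle.load(open("side13.pkl","rb"))
b=ray(t,429*k,276*k,.175); print("boss top-cam",b, "boss side", ray(s,423*k,249*k,.175))
h=ray(w,400*k,190*k,.191); lo=ray(w,400*k,181*k,.143); print("hub wrist top/bottom",h,lo)
print("outer circle", (ray(w,240*k,180*k,.191)+ray(w,560*k,180*k,.191))/2, np.linalg.norm(ray(w,240*k,180*k,.191)-ray(w,560*k,180*k,.191)))
print("dist",np.linalg.norm((b-h)[:2]),np.degrees(np.arctan2(*(b-h)[1::-1])))
print("spigot seen wrist",ray(w,403*k,150*k,.07))
im=t["img"][150:240,145:295,::-1];cv2.imwrite("pics/tc13.png",cv2.resize(im,(800,480),interpolation=2))
cv2.imwrite("pics/sc13.png",cv2.resize(s["img"][105:220,180:310,::-1],(678,600),interpolation=2))
E
```

```text
boss top-cam [ 0.586  -0.0246  0.175 ] boss side [ 0.5824 -0.0317  0.175 ]
hub wrist top/bottom [0.5414 0.2418 0.191 ] [0.5415 0.2406 0.143 ]
outer circle [0.5411 0.2436 0.191 ] 0.062019518267677494
dist 0.27001699272965857 -80.4866415215968
spigot seen wrist [0.5413 0.2489 0.07  ]
```

View pics/tc13.png

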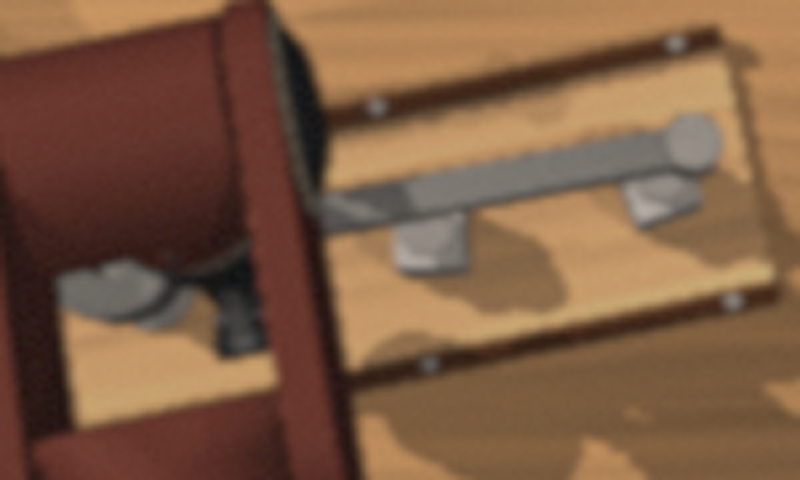

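View pics/sc13.png

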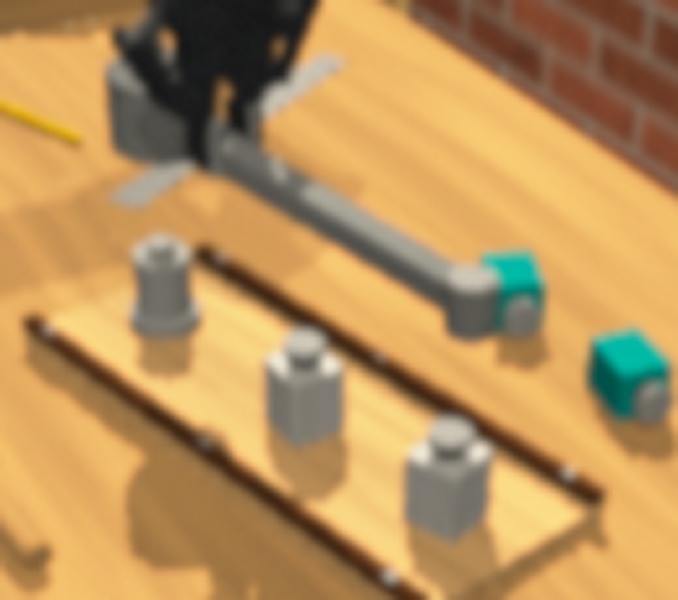

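The hub is at (0.541, 0.242) and the boss at (0.586, −0.025), 270 mm apart as it should be, with yaw matched to the lane. It needs +9 mm in y and a small lowering.

```bash
python3 -m handwheel '{"offset":[[0,0.05,-0.1],[0,0.1,-0.2],[-0.01,0.15,-0.3],[-0.02,0.2,-0.4],[-0.03,0.22,-0.5],[-0.03,0.22,-0.6],[-0.03,0.22,-0.6],[-0.03,0.22,-0.6],[-0.03,0.22,-0.6],[-0.03,0.22,-0.6]],"roll":[0,0,0,0,0,0,0,0,0,0]}'
python3 - <<'E'
from station import ctrl
from h import *
o=ctrl.get_obs(); print(o["tool_pos"],o["tool_rot"],o["wrist_torque"],abs(o["dq"]).max())
for n in ["wrist","side","top"]:
  d=ctrl.get_image(n); pickle.dump(d,open(n+"14.pkl","wb")); im=d["img"][:,:,::-1]
  im={"wrist":im,"side":im[105:220,180:310],"top":im[150:240,145:295]}[n]
  f=min(800/im.shape[1],600/im.shape[0]); cv2.imwrite(f"pics/{n}14.png",cv2.resize(im,None,fx=f,fy=f,interpolation=2))
E
```

```text
t: 19.25
tool_pos: [0.5502, 0.1869, 0.1285]
tool_rot: [-3.131, -0.263, -0.001]
contact_force: [-0.7, 0.5, -6.2]
opening: 0.0178
[0.55024881 0.18690946 0.12845692] [-3.13053060e+00 -2.62959831e-01 -9.96279921e-04] [-0.05915339  0.01472423  0.03411494] 0.0027749496359913556
```

View pics/wrist14.png

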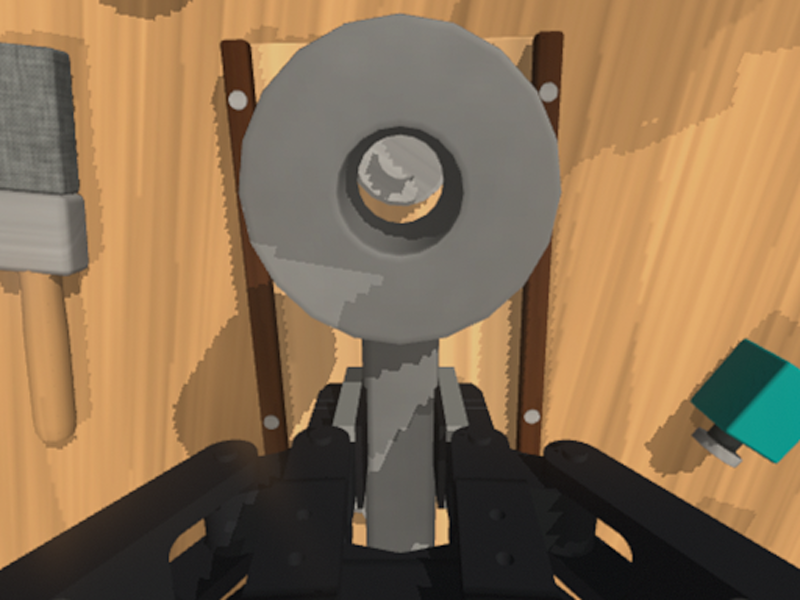

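View pics/side14.png

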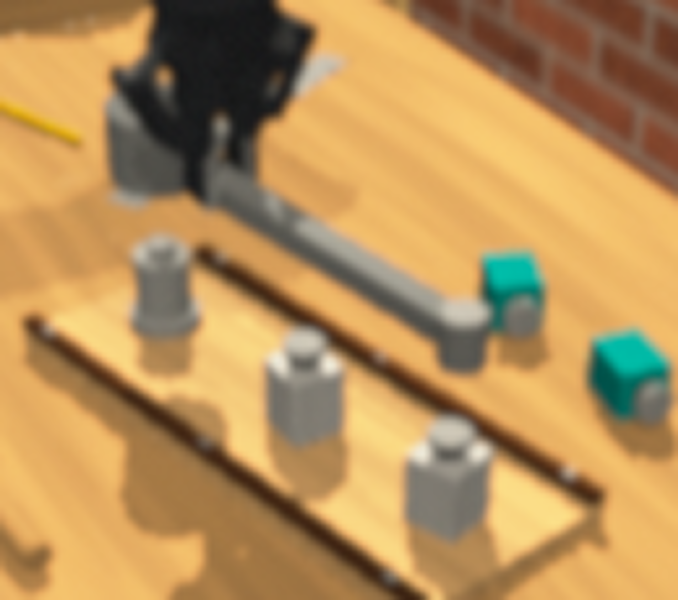

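View pics/top14.png

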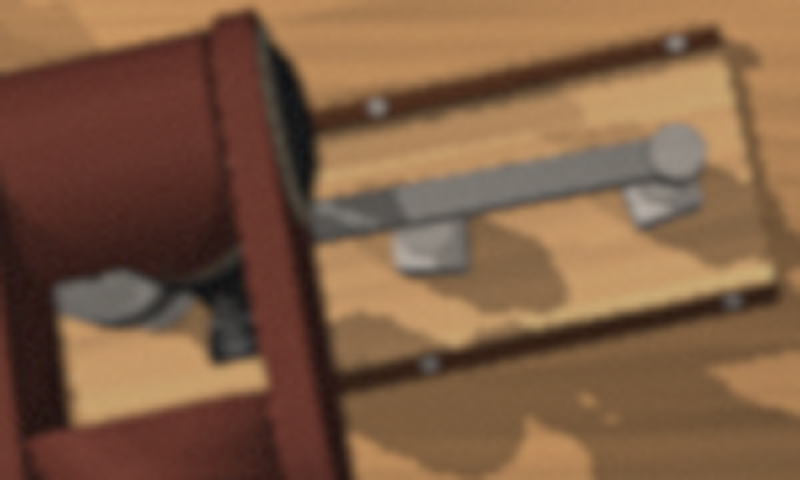

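```bash
python3 - <<'E'
from h import *
np.set_printoptions(precision=4,suppress=True)
k=512/800;w=pickle.load(open("wrist14.pkl","rb"));t=pickle.load(open("top14.pkl","rb"));s=pickle.load(open("side14.pkl","rb"));q=800/150
print("boss",ray(t,145+(677+.5)/q-.5,150+(151+.5)/q-.5,.151),"side",ray(s,180+466/5.217,105+318/5.217,.151))
print("hub",ray(w,400*k,190*k,.167),ray(w,400*k,181*k,.119),"post shoulder seen through bore: centre u~401, near edge v=204 at z .062",ray(w,400*k,204*k,.062),"spigot",ray(w,393*k,175*k,.07))
E
```

```text
boss [ 0.5864 -0.018   0.151 ] side [ 0.5834 -0.0256  0.151 ]
hub [0.5408 0.2489 0.167 ] [0.541  0.2478 0.119 ] post shoulder seen through bore: centre u~401, near edge v=204 at z .062 [0.5431 0.2357 0.062 ] spigot [0.5386 0.2466 0.07  ]
```

Hub against post is about 2–5 mm off (limit 15), and boss against jack is 6–12 mm (limit 30). Underside is about 0.119 m, still and level, so I hand in.

```bash
python3 - <<'E'
from station import ctrl
print(ctrl.finish_job())
E
```

```text
the job is handed in; nothing more can be done
None
```

The fallen jack is standing upright in the lane and released. The lever is held still and level over the jig, and I handed the job in at about 19.4 s. No verdict came back, so these results rest on my own camera measurements.

- **Raising the jack:** I gripped it by its round pad and lifted. At 20 N it did not swing down, so I slackened the finger opening until it did. I then set it on its foot and let go.
- **Jack position:** it stands about 13–15 mm from mid-lane towards the standing jack (limit 25 mm) and about 5 mm across (limit 20 mm). I judged that good enough and did not correct it.
- **Lever grip:** I gripped the arm at about 61 mm from the hub axis with the force set to 110 N. It lifted level, at about 7 N.
- **Final pose:**
  - The hub is about 2–5 mm off the post (limit 15 mm).
  - The boss is about 6–12 mm off the standing jack (limit 30 mm).
  - The lever's underside is at about 0.119 m, roughly 47–49 mm above the post and both jacks.
- **Bystanders:** the standing jack looked unmoved, and I saw no sign that the tin, sanding block or brush had been touched.

**Checks that disagreed:**
- The side and top cameras differed by about 8 mm on the boss position and by 2–8 mm on the standing jack and the post.
- My pad-centre and body-centre readings for the raised jack differed by about 2.5 mm.

All of these readings are still inside the limits.

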